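# Load the date-code plate under the coder's spring clip

### The arm

A 6-joint arm with a two-finger parallel gripper is mounted at the origin on the work surface. World frame = base frame: x ahead of the robot, y to its left, z up, the work surface at z = 0. Lengths are in m, angles in rad, forces in N, time in s.
With the tool pointing down it reaches from about 0.3 to 0.75 m from the base axis. Payload 8.5 kg.
Tool frame: the origin (TCP) lies at the very end of the fingers, on their centre line; the grasp point (between the pads) lies 19 mm behind it; z points along the fingers, y is the direction in which the jaws open and shut (so a half turn about z gives the same grasp; the last joint's range is limited). The gripper opens to 85 mm and grips with 20 to 120 N. Pads are 22 mm wide; open, the fingers measure 114 mm over their backs; the gripper's body (76 mm by 85 mm) begins 54 mm behind the grasp point. The pads swing forward as they close: fully open they stand 13 mm farther back than shut.
Start: joints at [-1.563, 0.381, 1.297, -0, 1.464, -0.215], TCP at [0.122, -0.536, 0.231] pointing down, gripper open.
Joint ranges: [-3.11, 3.11], [-0.89, 2.33], [0.22, 2.48], [-1.42, 4.56], [0.17, 2.85], [-2.88, 2.88]. Speed limits (rad/s): [2.39, 2.39, 3.14, 3.14, 3.14, 3.14].

### API

Orientations are given as a unit quaternion [w, x, y, z].
In Python, from station import observe, read_camera, camera_info, sign_off gives the robot as it stands.
- The arm moves only by the tool move_arm, never from a script. Its argument "plan" is a list of rows, each an object of numbers: "gripper": the gripper's target within -1 to 1 (shut at 1, half-way at 0, fully open at -1); "dx", "dy", "dz": the shift along the world's x, y, z in mm; "wx", "wy", "wz": the turn, a rotation vector about the world's x, y, z in rad. A call has 1 to 12 rows; each row shifts and turns the commanded pose from where the row before left it; what a row does not reach is not made up. A row lasts 1/10 s, in which the tool goes at most 50 mm and 8.59 degrees, less where a joint would pass 70% of its speed; a pose out of reach is approached as far as the arm can. A call is refused whole if a number of a shift passes 50 or a number of a turn 0.15, either way. A call with a gripper value outside its range is refused whole. The fingers move at their own pace and stop on an object; the grip force is fixed at half the most. Time passes only in rows, so rows that do not move let the fingers close. It gives the time, the measured TCP pose, the force and the opening at its end, in the units of the state.
- observe(): the state, without advancing time (a new reading comes with each control period).
- read_camera(name): name is "scene" or "side" or "wrist"; returns (picture, depth): 420x560x3 uint8, red, green, blue; 420x560 float32, m along the optical axis (not along the pixel's ray), 0 where there is no reading.
- camera_info(name): a dict with "intrinsics" (3x3 intrinsics, pixels), "position" and "rotation" of the camera in the world; the wrist camera has in their place "T_tool_cam" (4x4, takes a point from camera to tool coordinates, whose origin is the TCP and whose axes are the flange's). Camera axes: x right, y down, z forward; pixel columns grow to the right and rows downward; lengths in m; the calibration is good to about 2 mm. A picture is of the moment at which its call begins: read the wrist's pose just before it. camera_info takes no time and is no camera call.
- sign_off(): hands the job in, once; it reports no verdict.
The state is a dict: "time_s": time; "joints": joint angles; "dq": joint speeds; "effort": joint torques, N m; "ee_pos": TCP position; "eef_rot": TCP orientation; "contact_force": force on the tool from outside, world axes, zero at the start; "torque": the same for the moment, N m; "opening": finger opening in m.
Only numpy, scipy, OpenCV 4.12 (cv2) and the standard library are available. Lean on these libraries where they do the work, as an engineer would, in place of code of your own. Each camera call takes 0.05 s, during which the arm holds its last target. There are 200 camera calls.

### The job

Load the date-code plate into the bag coder: press the long tab of the spring clip down with one fingertip so that its beak lifts, and, keeping the clip held down, push the plate along its channel with the other fingertip, beneath the beak and fully home against the end stop. Then let the clip spring down onto the plate and move clear. Do not lift or tip the plate, and leave the tin, the scoop and the hand stamp alone.

Things in the scene. Friction and masses are not known exactly. Their poses are not given: they have to be found in the camera images.
- coder: bag date-coder on a grey base plate 235 x 142 x 8 mm fixed to the table. Origin on the table straight under the code plate's home position; x = push direction towards the end stop, y = from the channel to the clip's tab, z up. A dark steel bed 22 mm above the table (x -120 to 31 mm) has a channel 62 mm wide (y -31 to 31) between rails 6 mm wide and 6 mm high.
- end_stop (a point): foot of the end stop's face, on the bed at the middle of the channel (coder x = 25, y = 0, 22 mm above the table). The stop is a dark bar across the channel, 9 mm high. Beyond it, coder x = 42 to 98 and y = -42 to 42 mm, is a white housing with a black roller, 60 mm above the table.
- clip (a joint): angle (rad) of the steel spring clip: 0 shut, 0.45 tab pressed to its stop. Hinge line parallel to the coder's x at y = 40 mm, 40 mm above the table: a bar 8 mm thick, x -118 to 18 mm, between brackets 44 mm tall at x = -122 and 22. Above about 0.30 the plate passes beneath the beak; released on the plate it rests at about 0.26. The tab needs 3 N to start, about 6 N at the stop.
- beak (a point): middle of the clip's beak's lower end (when shut: coder x = 0, y = 8 mm, 2 mm above the bed, blocking the plate). The beak is 20 mm along x (-10 to 10) and 8 mm along y, at the end of an arm 20 mm wide that reaches over the channel from the hinge, its top 44 mm above the table when shut.
- clip_tab (a point): centre of the top of the clip's tab, a slick white plastic-faced strip 100 mm along the coder's x (-112 to -12 mm) and 30 mm wide. Shut, it slopes up and outwards by 0.45 rad, its centre at coder y = 71, 39 mm above the table. Fully pressed it is level, y 52 to 82 mm, top 25.5 mm above the table (3.5 mm above the bed). A fingertip slides along it easily; below is only the base plate.
- code_plate: loose flat aluminium plate, 50 mm along the channel (x), 60 mm wide (y), 10 mm thick, about 90 g, lying flat on the bed in the channel with brass type slugs in its top. Origin at the centre of its underside. It starts on the near side of the beak (coder x = -40 to -57 mm) and is home at coder x = 0, its front edge on the end stop.
- tin: bystander: upright tin 64 mm across and 95 mm tall, origin under its centre
- scoop: bystander: steel spoon-shaped scoop 160 mm long lying along its own x axis
- stamp: bystander: turned wooden hand stamp 36 mm across and 70 mm tall, origin under its centre
Things that resemble listed ones, but are neither listed nor needed, are in the scene too. Of the things that look like the code_plate, the middle-sized one is meant.

How it is judged:
On the way, in this order (a step that is already met when the one before it is completed fails the run):
1. the clip's tab is held down by a finger, its beak lifted, with the plate still short of the beak (value of joint clip above 0.28 rad and contact force between the fingers and clip above 0.5 N and x of code_plate in the frame of coder below -0.033 m), for 0.1 s.
2. the plate has been pushed beneath the beak and is fully home while a finger still holds the clip down (x of code_plate in the frame of coder above -0.004 m and value of joint clip above 0.28 rad and contact force between the fingers and clip above 0.5 N), for 0.1 s.
At the end, for the whole second after the job is handed in: The plate lies flat on the bed within 4 mm of its home position against the end stop, at rest, with the released clip's beak pressing on it (clip angle 0.20 to 0.34 rad) (x of code_plate in the frame of coder between -0.004 and 0.004 m and z of code_plate in the frame of coder below 0.025 m and value of joint clip between 0.2 and 0.34 rad and contact force between clip and code_plate above 0.5 N and linear speed of code_plate below 0.01 m/s); the robot touches nothing.
It fails at once if the plate is lifted more than 6 mm off the bed or tipped by more than 0.2 rad (z of code_plate in the frame of coder above 0.028 m or angle between code_plate's own z axis and vertical above 0.2 rad).
It fails at once if the tin, scoop or hand stamp is moved more than 20 mm (distance of any of tin, scoop, stamp from where it was at the start of the episode above 0.02 m).
It also fails if it takes over 48 s, if anything falls off the work surface, if the arm or the gripper's body presses on something with over 40 N, if the wrist force passes 120 N, or if a joint passes its speed limit or range.

## Working session

There is one attempt and no reset: what is moved stays moved. The work goes in short steps, Python scripts to look and compute and a tool call to move; the robot and the scene stay as the last step left them, time stands still between calls to the robot, and variables do not carry over. Pictures are saved under pics/ and viewed, about 8 in all and at most 12, crops included, and the job is handed in when it is done.

Besides the shell and the picture viewer there is one more tool, called after ">>>" as name([rows], argument=value, ...), one row to a line, values as JSON. move_arm: Moves the arm, as the interface text tells. Its arguments: {"type":"object","properties":{"plan":{"type":"array","items":{"type":"object","properties":{"gripper":{"type":"number"},"dx":{"type":"number"},"dy":{"type":"number"},"dz":{"type":"number"},"wx":{"type":"number"},"wy":{"type":"number"},"wz":{"type":"number"}}}}},"required":["plan"]}

```bash
mkdir -p pics
cat > h.py <<'E'
import numpy as np, cv2
from station import *
def save(name,fn):
    im,d=read_camera(name); cv2.imwrite('pics/'+fn+'.png',im[:,:,::-1]); np.save('pics/'+fn+'.npy',d); return im,d
E
python3 - <<'E'
from h import *
import numpy as np
np.set_printoptions(precision=4,suppress=True)
o=observe();print(o['time_s'],o['ee_pos'],o['eef_rot'],o['opening'])
a,_=save('scene','s0');b,_=save('side','d0')
for n in('scene','side','wrist'):print(n,camera_info(n))
E
```

```text
0.0 [ 0.1215 -0.5361  0.2307] [-0.0007  0.9938  0.1112  0.0001] 0.08539170643774918
scene {'intrinsics': array([[430.5605,   0.    , 283.4983],
       [  0.    , 430.5605, 207.113 ],
       [  0.    ,   0.    ,   1.    ]]), 'position': array([ 1.1723, -0.2876,  0.8353]), 'rotation': array([-0.3111,  0.7881,  0.4969, -0.1875])}
side {'intrinsics': array([[507.5036,   0.    , 286.1255],
       [  0.    , 507.5036, 213.4806],
       [  0.    ,   0.    ,   1.    ]]), 'position': array([0.2998, 0.7432, 0.7678]), 'rotation': array([ 0.0735, -0.1569,  0.903 , -0.3931])}
wrist {'intrinsics': array([[347.7826,   0.    , 281.661 ],
       [  0.    , 347.7826, 208.587 ],
       [  0.    ,   0.    ,   1.    ]]), 'T_tool_cam': array([[-0.0006, -0.9546, -0.2978,  0.075 ],
       [ 1.    , -0.0003, -0.0011,  0.0005],
       [ 0.001 , -0.2978,  0.9546, -0.1425],
       [ 0.    ,  0.    ,  0.    ,  1.    ]])}
```

View pics/s0.png

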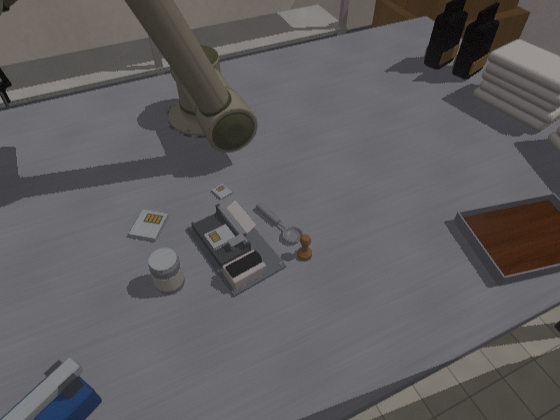

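View pics/d0.png

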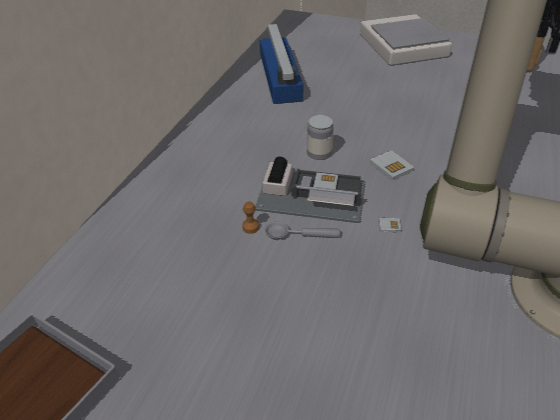

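The scene view shows the coder at about (238,245): tab (238,218), plate (220,236), housing (243,265). Scoop at (280,225), stamp at (305,247), tin at (166,270).

```bash
cat >> h.py <<'E'
from scipy.spatial.transform import Rotation as R
def q2R(q): return R.from_quat([q[1],q[2],q[3],q[0]]).as_matrix()
def campose(name,o=None):
    c=camera_info(name)
    if name!='wrist': return c['intrinsics'],q2R(c['rotation']),np.array(c['position'])
    T=np.array(c['T_tool_cam']);Rt=q2R(o['eef_rot'])
    return c['intrinsics'],Rt@T[:3,:3],Rt@T[:3,3]+np.array(o['ee_pos'])
def onplane(P,u,v,z):
    K,Rm,p=P; r=Rm@np.linalg.inv(K)@np.array([u,v,1.]); return p+r*(z-p[2])/r[2]
def fromdepth(P,u,v,d):
    K,Rm,p=P; return p+Rm@np.linalg.inv(K)@np.array([u,v,1.])*d
def proj(P,X):
    K,Rm,p=P; c=K@(Rm.T@(np.asarray(X)-p)); return c[:2]/c[2]
E
python3 - <<'E'
from h import *
np.set_printoptions(precision=4,suppress=True)
for n,f,pts in(('scene','s0',[(238,218),(220,237),(243,265),(166,257),(280,225),(305,240),(192,222),(237,290),(284,263)]),('side','d0',[(331,198),(327,182),(278,175),(320,122),(320,232),(250,207)])):
    P=campose(n);d=np.load(f'pics/{f}.npy')
    for u,v in pts: print(n,u,v,fromdepth(P,u,v,d[v,u]))
E
```

```text
scene 238 218 [ 0.4999 -0.0742  0.0348]
scene 220 237 [ 0.5331 -0.1339  0.0294]
scene 243 265 [ 0.6498 -0.1208  0.0569]
scene 166 257 [ 0.5867 -0.2673  0.0941]
scene 280 225 [0.5461 0.0186 0.0108]
scene 305 240 [0.6521 0.0304 0.0657]
scene 192 222 [ 0.4323 -0.1755 -0.0014]
scene 237 290 [ 0.675  -0.1481  0.0109]
scene 284 263 [ 0.6458 -0.0184 -0.0027]
side 331 198 [ 0.5007 -0.0798  0.0319]
side 327 182 [ 0.5255 -0.1328  0.0298]
side 278 175 [ 0.6279 -0.0879  0.057 ]
side 320 122 [ 0.5871 -0.2705  0.094 ]
side 320 232 [0.4971 0.0116 0.0135]
side 250 207 [0.641  0.0407 0.0661]
```

>>> move_arm([
  {"dx": 33,"dy": 36,"wz": -0.01,"gripper": -0.4},
  {"dx": 33,"dy": 36,"wz": -0.01,"gripper": -0.4},
  {"dx": 33,"dy": 36,"wz": -0.01,"gripper": -0.4},
  {"dx": 33,"dy": 36,"wz": -0.01,"gripper": -0.4},
  {"dx": 33,"dy": 36,"wz": -0.01,"gripper": -0.4},
  {"dx": 33,"dy": 36,"wz": -0.01,"gripper": -0.4},
  {"dx": 33,"dy": 36,"wz": -0.01,"gripper": -0.4},
  {"dx": 33,"dy": 36,"wz": -0.01,"gripper": -0.4},
  {"dx": 33,"dy": 36,"wz": -0.01,"gripper": -0.4},
  {"dx": 33,"dy": 36,"wz": -0.01,"gripper": -0.4},
  {"dx": 33,"dy": 36,"wz": -0.01,"gripper": -0.4},
  {"gripper": -0.4},
])

```text
invalid input
```

Run:
```python
from h import *
np.set_printoptions(precision=4,suppress=True)
o=observe();print(o['time_s'],o['ee_pos'],o['eef_rot'],o['opening'],o['contact_force'])
im,d=save('wrist','w0')
import json;json.dump({k:np.array(v).tolist() for k,v in o.items()},open('pics/w0.json','w'))
```

```text
0.1 [ 0.1215 -0.5361  0.2308] [-0.0006  0.9938  0.1112  0.0001] 0.08570026479579858 [-0.5277  0.2789  0.2599]
```

View pics/w0.png

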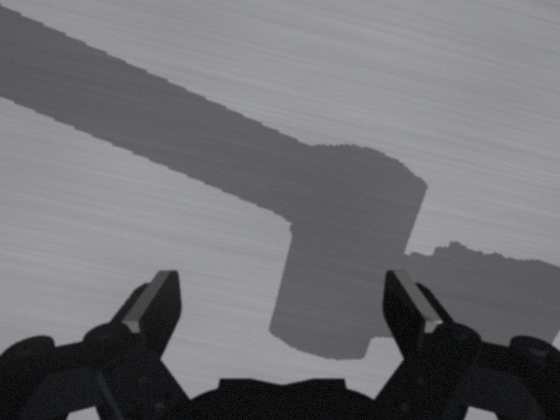

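The move was refused, so the picture only shows bare table and the two fingertips at (165,275) and (400,275). I'll retry with every field filled in.

>>> move_arm([
  {"dx": 33,"dy": 36,"dz": 0,"wx": 0,"wy": 0,"wz": -0.01,"gripper": -0.4},
  {"dx": 33,"dy": 36,"dz": 0,"wx": 0,"wy": 0,"wz": -0.01,"gripper": -0.4},
  {"dx": 33,"dy": 36,"dz": 0,"wx": 0,"wy": 0,"wz": -0.01,"gripper": -0.4},
  {"dx": 33,"dy": 36,"dz": 0,"wx": 0,"wy": 0,"wz": -0.01,"gripper": -0.4},
  {"dx": 33,"dy": 36,"dz": 0,"wx": 0,"wy": 0,"wz": -0.01,"gripper": -0.4},
  {"dx": 33,"dy": 36,"dz": 0,"wx": 0,"wy": 0,"wz": -0.01,"gripper": -0.4},
  {"dx": 33,"dy": 36,"dz": 0,"wx": 0,"wy": 0,"wz": -0.01,"gripper": -0.4},
  {"dx": 33,"dy": 36,"dz": 0,"wx": 0,"wy": 0,"wz": -0.01,"gripper": -0.4},
  {"dx": 33,"dy": 36,"dz": 0,"wx": 0,"wy": 0,"wz": -0.01,"gripper": -0.4},
  {"dx": 33,"dy": 36,"dz": 0,"wx": 0,"wy": 0,"wz": -0.01,"gripper": -0.4},
  {"dx": 33,"dy": 36,"dz": 0,"wx": 0,"wy": 0,"wz": -0.01,"gripper": -0.4},
  {"dx": 0,"dy": 0,"dz": 0,"wx": 0,"wy": 0,"wz": 0,"gripper": -0.4},
])

```text
time_s: 1.35
ee_pos: [0.4869, -0.1363, 0.2309]
eef_rot: [-0.001, 0.998, 0.059, 0.0]
contact_force: [-0.6, -0.2, -0.6]
opening: 0.0599
```

Run:
```python
from h import *
np.set_printoptions(precision=4,suppress=True)
o=observe();print(o['time_s'],o['ee_pos'],o['eef_rot'],o['opening'],o['contact_force'])
im,d=save('wrist','w1')
import json;json.dump({k:np.array(v).tolist() for k,v in o.items()},open('pics/w1.json','w'))
```

```text
1.35 [ 0.4869 -0.1363  0.2309] [-0.0006  0.9982  0.0593  0.0002] 0.059850653064325 [-0.5742 -0.1752 -0.6055]
```

View pics/w1.png

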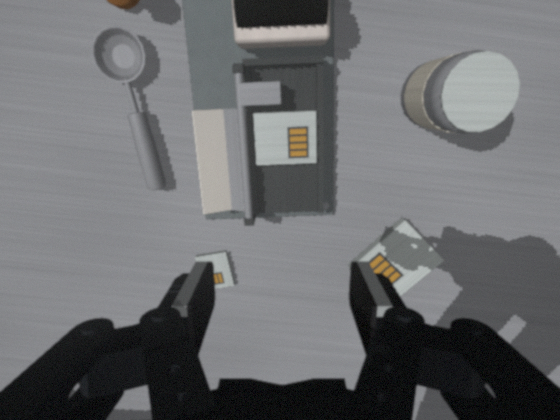

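The wrist view shows the plate at corners (253,112), (316,110), (318,164), (256,166), the tab's outer edge from (192,109) to (204,214), the bed's outer edge from (325,64) to (334,213), and the arm and beak near (262,93).

Run:
```python
from h import *
import json
np.set_printoptions(precision=4,suppress=True)
o=json.load(open('pics/w1.json'));P=campose('wrist',o)
im=cv2.imread('pics/w1.png');d=np.load('pics/w1.npy')
hsv=cv2.cvtColor(im,cv2.COLOR_BGR2HSV)
def f(u,v,z):return onplane(P,u,v,z)
pl=[f(*p,.032) for p in[(253,112),(316,110),(318,164),(256,166)]]
print('plate',np.array(pl),np.mean(pl,0))
# white-ish mask areas
m=(hsv[...,2]>150).astype(np.uint8)
roi=np.zeros_like(m);roi[95:225,180:325]=1
n,l,s,c=cv2.connectedComponentsWithStats(m*roi)
for i in range(1,n):
    if s[i,4]>300:
        ct=cv2.findContours((l==i).astype(np.uint8),0,1)[0][0];b=cv2.boxPoints(cv2.minAreaRect(ct));print(s[i],b.ravel())
for z,pts in((.0455,[(192,109),(204,214)]),(.028,[(325,64),(334,213)]),(.044,[(236,66),(248,218)])):
    a=[f(*p,z) for p in pts];v=a[1]-a[0];print(a,np.linalg.norm(v),np.arctan2(-v[1],-v[0]))
for u,v in[(285,130),(262,93),(310,190),(218,160),(238,160),(285,35),(197,110)]:print(u,v,fromdepth(P,u,v,d[v,u]))
```

```text
plate [[ 0.5476 -0.1019  0.032 ]
 [ 0.5565 -0.1608  0.032 ]
 [ 0.5058 -0.1703  0.032 ]
 [ 0.4966 -0.1096  0.032 ]] [ 0.5266 -0.1357  0.032 ]
[ 189  109   45  106 3330] [189. 109. 233. 109. 233. 214. 189. 214.]
[ 254  111   62   54 2418] [253.3348 113.3687 314.9042 110.7488 317.0859 162.0176 255.5165 164.6376]
[array([ 0.5443, -0.0477,  0.0455]), array([ 0.4452, -0.0637,  0.0455])] 0.10036684657975681 0.16028644608289264
[array([ 0.5977, -0.1634,  0.028 ]), array([ 0.4562, -0.1951,  0.028 ])] 0.14505880742885588 0.21994811115707683
[array([ 0.5852, -0.0843,  0.044 ]), array([ 0.4457, -0.1074,  0.044 ])] 0.14147112190619573 0.16405318577016145
285 130 [ 0.5346 -0.134   0.0318]
262 93 [ 0.5655 -0.1093  0.0435]
310 190 [ 0.4762 -0.1674  0.0216]
218 160 [ 0.499  -0.0726  0.0367]
238 160 [ 0.5018 -0.0923  0.0398]
285 35 [ 0.6154 -0.1241  0.0409]
197 110 [ 0.5438 -0.0515  0.0424]
```

>>> move_arm([
  {"dx": -13.5,"dy": 25,"dz": 0,"wx": 0,"wy": 0,"wz": 0.044,"gripper": -0.4},
  {"dx": 0,"dy": 0,"dz": -40,"wx": 0,"wy": 0,"wz": 0,"gripper": -0.4},
  {"dx": 0,"dy": 0,"dz": -40,"wx": 0,"wy": 0,"wz": 0,"gripper": -0.4},
  {"dx": 0,"dy": 0,"dz": -40,"wx": 0,"wy": 0,"wz": 0,"gripper": -0.4},
  {"dx": 0,"dy": 0,"dz": -40,"wx": 0,"wy": 0,"wz": 0,"gripper": -0.4},
  {"dx": 0,"dy": 0,"dz": -11,"wx": 0,"wy": 0,"wz": 0,"gripper": -0.4},
  {"dx": 0,"dy": 0,"dz": 0,"wx": 0,"wy": 0,"wz": 0,"gripper": -0.4},
  {"dx": 0,"dy": 0,"dz": 0,"wx": 0,"wy": 0,"wz": 0,"gripper": -0.4},
])

```text
time_s: 2.2
ee_pos: [0.4717, -0.1162, 0.0618]
eef_rot: [0.001, 0.997, 0.078, 0.001]
contact_force: [-0.1, 0.0, 1.1]
opening: 0.0597
```

Run:
```python
from h import *
import json
np.set_printoptions(precision=4,suppress=True)
o=observe();print(o['time_s'],o['ee_pos'],o['eef_rot'],o['opening'],o['contact_force'])
im,d=save('wrist','w2');json.dump({k:np.array(v).tolist() for k,v in o.items()},open('pics/w2.json','w'))
sd,_=save('side','d2')
c=cv2.resize(sd[130:250,220:400],None,fx=4,fy=4)[:,:,::-1];cv2.imwrite('pics/d2c.png',c)
```

```text
2.2 [ 0.4717 -0.1162  0.0618] [0.0006 0.997  0.078  0.0009] 0.05970474916779744 [-0.1089  0.0267  1.0895]
```

View pics/w2.png

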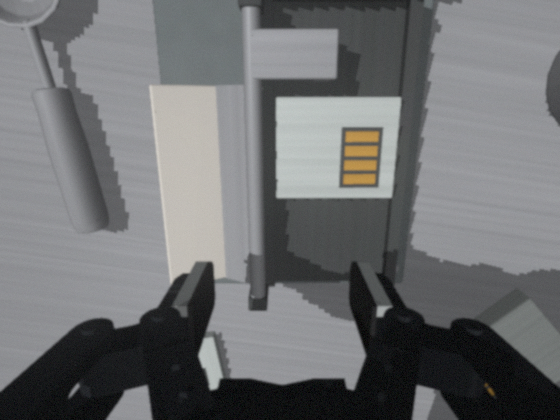

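View pics/d2c.png

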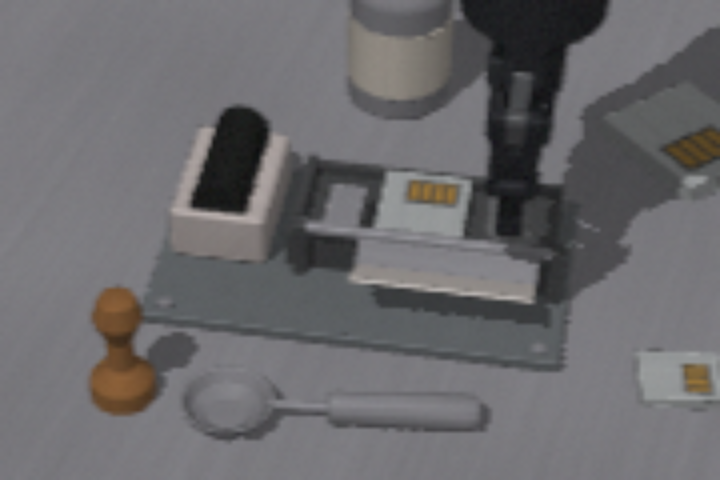

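The close wrist view puts the plate at corners (276,97), (401,97), (393,198), (277,198), the tab's outer edge from (150,86) to about (170,275), and the fingertips' inner edges at (213,262) and (350,262). The side crop shows the fingers behind the plate with nothing touching.

Run:
```python
from h import *
import json
np.set_printoptions(precision=4,suppress=True)
o=json.load(open('pics/w2.json'));P=campose('wrist',o)
d=np.load('pics/w2.npy')
f=lambda u,v,z:onplane(P,u,v,z)
pl=np.array([f(*p,.032) for p in[(276,97),(401,97),(393,198),(277,198)]]);print(pl,pl.mean(0))
for z,p,q in((.0455,(150,86),(170,275)),(.032,(276,97),(277,198)),(.032,(401,97),(393,198)),(.044,(252,8),(258,282))):
    a,b=f(*p,z),f(*q,z);v=a-b;print(a,b,np.hypot(*v[:2]),np.arctan2(v[1],v[0]))
# tips: nearest depth along front edges
for u,v in[(208,266),(200,268),(356,266),(365,268),(213,265)]:print(u,v,d[v,u],fromdepth(P,u,v,d[v,u]))
psi=.163;O=np.array([.5697,-.129]);E=np.array([[np.cos(psi),np.sin(psi)],[-np.sin(psi),np.cos(psi)]])
print('plate in coder',E@(pl.mean(0)[:2]-O),'tcp',E@(np.array(o['ee_pos'])[:2]-O))
a,b=f(150,86,.0455),f(170,275,.0455)
print('tab edge',E@(a[:2]-O),E@(b[:2]-O))
```

```text
[[ 0.5469 -0.1022  0.032 ]
 [ 0.556  -0.1605  0.032 ]
 [ 0.5073 -0.1691  0.032 ]
 [ 0.4981 -0.1101  0.032 ]] [ 0.5271 -0.1355  0.032 ]
[ 0.5428 -0.048   0.0455] [ 0.4532 -0.0621  0.0455] 0.09071217988871592 0.15560155727155822
[ 0.5469 -0.1022  0.032 ] [ 0.4981 -0.1101  0.032 ] 0.04946336851364387 0.16118244850275318
[ 0.556  -0.1605  0.032 ] [ 0.5073 -0.1691  0.032 ] 0.049480479675648587 0.17405629639694442
[ 0.5796 -0.0874  0.044 ] [ 0.4554 -0.1069  0.044 ] 0.1257719674484084 0.15500224171164292
208 266 0.14123186 [ 0.4777 -0.0854  0.0764]
200 268 0.13957709 [ 0.4772 -0.0826  0.0782]
356 266 0.14090848 [ 0.4871 -0.1447  0.0768]
365 268 0.14093629 [ 0.4869 -0.1484  0.077 ]
213 265 0.18658188 [ 0.4568 -0.0817  0.0352]
plate in coder [-0.0431  0.0005] tcp [-0.0946  0.0285]
tab edge [-0.0134  0.0843] [-0.1041  0.0849]
```

>>> move_arm([
  {"dx": -0.7,"dy": 4.5,"dz": -4,"wx": 0,"wy": 0,"wz": 0.006,"gripper": -0.4},
  {"dx": 0,"dy": 0,"dz": -6,"wx": 0,"wy": 0,"wz": 0,"gripper": -0.4},
  {"dx": 0,"dy": 0,"dz": -6,"wx": 0,"wy": 0,"wz": 0,"gripper": -0.4},
  {"dx": 0,"dy": 0,"dz": -6,"wx": 0,"wy": 0,"wz": 0,"gripper": -0.4},
  {"dx": 0,"dy": 0,"dz": -3,"wx": 0,"wy": 0,"wz": 0,"gripper": -0.4},
  {"dx": 0,"dy": 0,"dz": 0,"wx": 0,"wy": 0,"wz": 0,"gripper": -0.4},
  {"dx": 0,"dy": 0,"dz": 0,"wx": 0,"wy": 0,"wz": 0,"gripper": -0.4},
])

```text
time_s: 3.0
ee_pos: [0.4704, -0.1109, 0.0353]
eef_rot: [-0.0, 0.997, 0.081, -0.0]
contact_force: [-0.3, -1.0, 0.8]
opening: 0.0599
```

>>> move_arm([
  {"dx": 0,"dy": 0,"dz": -2,"wx": 0,"wy": 0,"wz": 0,"gripper": -0.4},
  {"dx": 0,"dy": 0,"dz": -2,"wx": 0,"wy": 0,"wz": 0,"gripper": -0.4},
  {"dx": 0,"dy": 0,"dz": 0,"wx": 0,"wy": 0,"wz": 0,"gripper": -0.4},
  {"dx": 0,"dy": 0,"dz": 0,"wx": 0,"wy": 0,"wz": 0,"gripper": -0.4},
])

```text
time_s: 3.4
ee_pos: [0.4705, -0.111, 0.0315]
eef_rot: [0.0, 0.997, 0.081, 0.0]
contact_force: [0.7, -0.7, 3.1]
opening: 0.0593
```

>>> move_arm([
  {"dx": 0,"dy": 0,"dz": -3,"wx": 0,"wy": 0,"wz": 0,"gripper": -0.4},
  {"dx": 0,"dy": 0,"dz": -3,"wx": 0,"wy": 0,"wz": 0,"gripper": -0.4},
  {"dx": 0,"dy": 0,"dz": -3,"wx": 0,"wy": 0,"wz": 0,"gripper": -0.4},
  {"dx": 0,"dy": 0,"dz": 0,"wx": 0,"wy": 0,"wz": 0,"gripper": -0.4},
  {"dx": 0,"dy": 0,"dz": 0,"wx": 0,"wy": 0,"wz": 0,"gripper": -0.4},
])

```text
time_s: 3.9
ee_pos: [0.4711, -0.1116, 0.0227]
eef_rot: [0.001, 0.997, 0.081, 0.001]
contact_force: [0.4, -3.6, 8.8]
opening: 0.0599
```

Run:
```python
from h import *
import json
np.set_printoptions(precision=4,suppress=True)
o=observe();print(o['time_s'],o['ee_pos'],o['torque'],o['contact_force'])
im,d=save('wrist','w3');json.dump({k:np.array(v).tolist() for k,v in o.items()},open('pics/w3.json','w'))
```

```text
3.9 [ 0.4711 -0.1116  0.0227] [-0.2852  0.0198  0.0227] [ 0.427  -3.6023  8.8494]
```

View pics/w3.png

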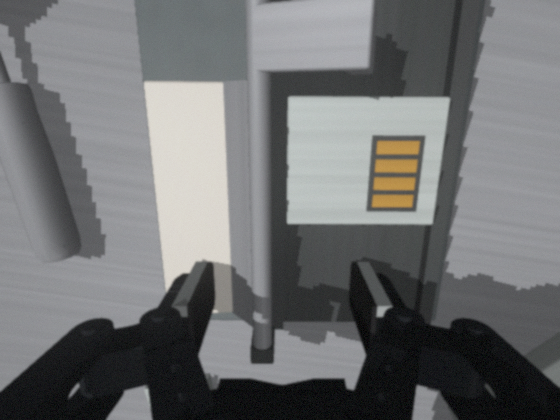

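The beak arm at (315,35) looks raised and the plate, at (367,160), hasn't moved. I'll check the clip angle from depth.

Run:
```python
from h import *
import json
np.set_printoptions(precision=4,suppress=True)
o=json.load(open('pics/w3.json'));P=campose('wrist',o);d=np.load('pics/w3.npy')
psi=.163;O=np.array([.5697,-.129]);E=np.array([[np.cos(psi),np.sin(psi)],[-np.sin(psi),np.cos(psi)]])
for u,v in[(275,30),(320,30),(360,30),(155,130),(190,130),(220,130),(160,200),(190,200),(220,200),(367,110),(300,160),(350,270),(300,250)]:
    x=fromdepth(P,u,v,d[v,u]);print(u,v,E@(x[:2]-O)*1e3,x[2]*1e3)
print('tcp',E@(np.array(o['ee_pos'])[:2]-O))
```

```text
275 30 [ 1.2361 34.7065] 46.15424657851422
320 30 [ 0.4495 21.2157] 50.57983105552477
360 30 [-0.2621 10.1054] 54.58849075700275
155 130 [-30.3122  81.0038] 29.681439883505522
190 130 [-30.3916  67.8646] 28.836636352864293
220 130 [-30.5654  56.7008] 26.765325362039654
160 200 [-58.2192  82.185 ] 29.163195177982992
190 200 [-58.6267  70.3611] 27.773091934658435
220 200 [-59.001   58.2644] 26.50133256148271
367 110 [-22.9838   1.1384] 31.97422928706367
300 160 [-41.5003  25.6051] 31.89429681353473
350 270 [-90.449   2.811] 28.049958967754197
300 250 [-83.906   24.4395] 21.322410301427063
tcp [-0.0945  0.0331]
```

>>> move_arm([
  {"dx": 0,"dy": 0,"dz": -1,"wx": 0,"wy": 0,"wz": 0,"gripper": -0.4},
  {"dx": 0,"dy": 0,"dz": -1,"wx": 0,"wy": 0,"wz": 0,"gripper": -0.4},
  {"dx": 3.95,"dy": 0.65,"dz": 0,"wx": 0,"wy": 0,"wz": 0,"gripper": -0.4},
  {"dx": 3.95,"dy": 0.65,"dz": 0,"wx": 0,"wy": 0,"wz": 0,"gripper": -0.4},
  {"dx": 3.95,"dy": 0.65,"dz": 0,"wx": 0,"wy": 0,"wz": 0,"gripper": -0.4},
  {"dx": 2,"dy": 0.33,"dz": 0,"wx": 0,"wy": 0,"wz": 0,"gripper": -0.4},
  {"dx": 2,"dy": 0.33,"dz": 0,"wx": 0,"wy": 0,"wz": 0,"gripper": -0.4},
  {"dx": 2,"dy": 0.33,"dz": 0,"wx": 0,"wy": 0,"wz": 0,"gripper": -0.4},
  {"dx": 2,"dy": 0.33,"dz": 0,"wx": 0,"wy": 0,"wz": 0,"gripper": -0.4},
])

```text
time_s: 4.85
ee_pos: [0.4896, -0.1074, 0.0204]
eef_rot: [-0.0, 0.997, 0.081, -0.001]
contact_force: [-3.8, 0.1, 8.4]
opening: 0.0598
```

>>> move_arm([
  {"dx": 2.96,"dy": 0.49,"dz": 0,"wx": 0,"wy": 0,"wz": 0,"gripper": -0.4},
  {"dx": 2.96,"dy": 0.49,"dz": 0,"wx": 0,"wy": 0,"wz": 0,"gripper": -0.4},
  {"dx": 2.96,"dy": 0.49,"dz": 0,"wx": 0,"wy": 0,"wz": 0,"gripper": -0.4},
  {"dx": 2.96,"dy": 0.49,"dz": 0,"wx": 0,"wy": 0,"wz": 0,"gripper": -0.4},
  {"dx": 2.96,"dy": 0.49,"dz": 0,"wx": 0,"wy": 0,"wz": 0,"gripper": -0.4},
])

```text
time_s: 5.35
ee_pos: [0.5044, -0.105, 0.0204]
eef_rot: [-0.0, 0.997, 0.081, -0.001]
contact_force: [-4.0, -0.9, 8.2]
opening: 0.0596
```

Run:
```python
from h import *
import json
np.set_printoptions(precision=4,suppress=True)
o=observe();print(o['time_s'],o['ee_pos'],o['torque'],o['contact_force'])
im,d=save('wrist','w4');json.dump({k:np.array(v).tolist() for k,v in o.items()},open('pics/w4.json','w'))
```

```text
5.35 [ 0.5044 -0.105   0.0204] [0.161  0.6423 0.0274] [-3.9834 -0.8811  8.2409]
```

View pics/w4.png

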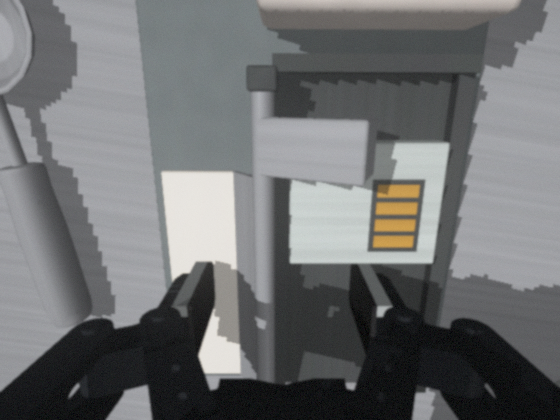

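The plate's rear edge (row 263) is against the right fingertip and its front is already under the lifted beak. I'll carry on pushing.

>>> move_arm([
  {"dx": 2.96,"dy": 0.49,"dz": 0,"wx": 0,"wy": 0,"wz": 0,"gripper": -0.4},
  {"dx": 2.96,"dy": 0.49,"dz": 0,"wx": 0,"wy": 0,"wz": 0,"gripper": -0.4},
  {"dx": 2.96,"dy": 0.49,"dz": 0,"wx": 0,"wy": 0,"wz": 0,"gripper": -0.4},
  {"dx": 2.96,"dy": 0.49,"dz": 0,"wx": 0,"wy": 0,"wz": 0,"gripper": -0.4},
  {"dx": 2.96,"dy": 0.49,"dz": 0,"wx": 0,"wy": 0,"wz": 0,"gripper": -0.4},
  {"dx": 2.96,"dy": 0.49,"dz": 0,"wx": 0,"wy": 0,"wz": 0,"gripper": -0.4},
  {"dx": 2.96,"dy": 0.49,"dz": 0,"wx": 0,"wy": 0,"wz": 0,"gripper": -0.4},
])

```text
time_s: 6.1
ee_pos: [0.5251, -0.1015, 0.0204]
eef_rot: [-0.0, 0.997, 0.081, -0.001]
contact_force: [-4.2, -1.5, 8.0]
opening: 0.0599
```

>>> move_arm([
  {"dx": 0.99,"dy": 0.16,"dz": 0,"wx": 0,"wy": 0,"wz": 0,"gripper": -0.4},
  {"dx": 0.99,"dy": 0.16,"dz": 0,"wx": 0,"wy": 0,"wz": 0,"gripper": -0.4},
  {"dx": 0,"dy": 0,"dz": 0,"wx": 0,"wy": 0,"wz": 0,"gripper": -0.4},
])

```text
time_s: 6.4
ee_pos: [0.5273, -0.1013, 0.0204]
eef_rot: [-0.0, 0.997, 0.081, -0.0]
contact_force: [-3.3, 0.7, 7.5]
opening: 0.0597
```

>>> move_arm([
  {"dx": 0.7,"dy": 0.12,"dz": 0,"wx": 0,"wy": 0,"wz": 0,"gripper": -0.4},
  {"dx": 0.7,"dy": 0.12,"dz": 0,"wx": 0,"wy": 0,"wz": 0,"gripper": -0.4},
  {"dx": 0,"dy": 0,"dz": 0,"wx": 0,"wy": 0,"wz": 0,"gripper": -0.4},
])

```text
time_s: 6.7
ee_pos: [0.5285, -0.101, 0.0204]
eef_rot: [-0.0, 0.997, 0.081, -0.001]
contact_force: [-3.0, 0.3, 8.2]
opening: 0.0599
```

>>> move_arm([
  {"dx": 0.7,"dy": 0.12,"dz": 0,"wx": 0,"wy": 0,"wz": 0,"gripper": -0.4},
  {"dx": 0.7,"dy": 0.12,"dz": 0,"wx": 0,"wy": 0,"wz": 0,"gripper": -0.4},
  {"dx": 0,"dy": 0,"dz": 0,"wx": 0,"wy": 0,"wz": 0,"gripper": -0.4},
])

```text
time_s: 7.0
ee_pos: [0.5288, -0.1007, 0.0203]
eef_rot: [-0.001, 0.997, 0.081, -0.002]
contact_force: [-8.7, -1.5, 10.7]
opening: 0.0601
```

Run:
```python
from h import *
import json
np.set_printoptions(precision=4,suppress=True)
o=observe();print(o['time_s'],o['ee_pos'],o['torque'],o['contact_force'])
im,d=save('wrist','w5');json.dump({k:np.array(v).tolist() for k,v in o.items()},open('pics/w5.json','w'))
cv2.imwrite('pics/w5b.png',cv2.convertScaleAbs(im[:,:,::-1],alpha=1.6,beta=20))
```

```text
7.0 [ 0.5288 -0.1007  0.0203] [ 0.0311  1.4355 -0.1414] [-8.6872 -1.5426 10.7155]
```

View pics/w5b.png

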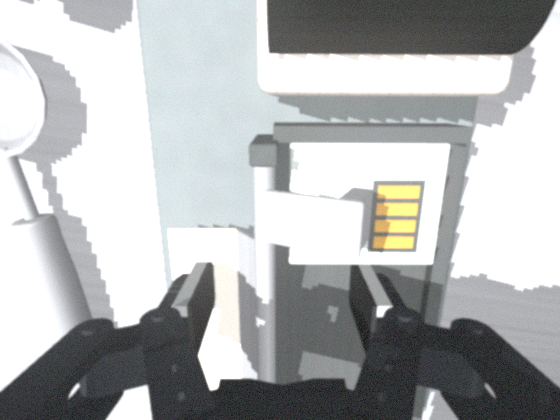

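The plate's front edge (row 143) is on the end-stop bar (rows 125-142), and the push force jumped to 8.7 N, so it is home. Next: back off slightly, release the clip slowly and lift clear.

>>> move_arm([
  {"dx": 0,"dy": 0,"dz": 0,"wx": 0,"wy": 0,"wz": 0,"gripper": -0.4},
  {"dx": -1.5,"dy": -0.25,"dz": 0,"wx": 0,"wy": 0,"wz": 0,"gripper": -0.4},
  {"dx": -1.5,"dy": -0.25,"dz": 0,"wx": 0,"wy": 0,"wz": 0,"gripper": -0.4},
  {"dx": 0,"dy": 0,"dz": 2,"wx": 0,"wy": 0,"wz": 0,"gripper": -0.4},
  {"dx": 0,"dy": 0,"dz": 2,"wx": 0,"wy": 0,"wz": 0,"gripper": -0.4},
  {"dx": 0,"dy": 0,"dz": 3,"wx": 0,"wy": 0,"wz": 0,"gripper": -0.4},
  {"dx": 0,"dy": 0,"dz": 5,"wx": 0,"wy": 0,"wz": 0,"gripper": -0.4},
  {"dx": 0,"dy": 0,"dz": 15,"wx": 0,"wy": 0,"wz": 0,"gripper": -0.4},
  {"dx": 0,"dy": 0,"dz": 30,"wx": 0,"wy": 0,"wz": 0,"gripper": -0.4},
  {"dx": 0,"dy": 0,"dz": 30,"wx": 0,"wy": 0,"wz": 0,"gripper": -0.4},
  {"dx": 0,"dy": 0,"dz": 30,"wx": 0,"wy": 0,"wz": 0,"gripper": -0.4},
  {"dx": 0,"dy": 0,"dz": 0,"wx": 0,"wy": 0,"wz": 0,"gripper": -0.4},
])

```text
time_s: 8.25
ee_pos: [0.5289, -0.102, 0.1409]
eef_rot: [0.002, 0.997, 0.081, 0.003]
contact_force: [0.2, 0.1, -0.0]
opening: 0.0598
```

Run:
```python
from h import *
import json
np.set_printoptions(precision=4,suppress=True)
o=observe();print(o['time_s'],o['ee_pos'],o['contact_force'])
im,d=save('wrist','w6');json.dump({k:np.array(v).tolist() for k,v in o.items()},open('pics/w6.json','w'))
cv2.imwrite('pics/w6b.png',cv2.convertScaleAbs(im[:,:,::-1],alpha=1.3,beta=10))
```

```text
8.25 [ 0.5289 -0.102   0.1409] [ 0.2461  0.1488 -0.0127]
```

View pics/w6b.png

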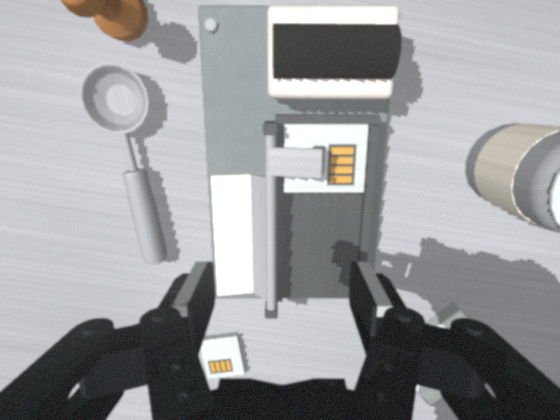

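The plate sits against the stop bar (its edges at rows 124 and 192), with the beak arm at (297,162) lying on it and the tool clear. One numeric check before handing in.

Run:
```python
from h import *
import json
np.set_printoptions(precision=4,suppress=True)
o=json.load(open('pics/w6.json'));P=campose('wrist',o);d=np.load('pics/w6.npy')
psi=.163;O=np.array([.5697,-.129]);E=np.array([[np.cos(psi),np.sin(psi)],[-np.sin(psi),np.cos(psi)]])
pl=np.mean([onplane(P,u,v,.032) for u,v in[(285,124),(368,124),(364,192),(283,192)]],0);print('plate',E@(pl[:2]-O)*1e3)
pts=np.array([[*(E@(x[:2]-O)),x[2]] for u in range(283,316,4) for v in(155,162,168) for x in[fromdepth(P,u,v,d[v,u])]])
print('clip angle',-np.arctan(np.polyfit(pts[:,1],pts[:,2],1)[0]))
for u,v in[(300,135),(300,188),(360,135),(360,188)]:print(fromdepth(P,u,v,d[v,u])[2])
sign_off()
```

```text
plate [-1.0686  1.0839]
clip angle 0.25110090973297705
0.031399789079872564
0.032121948557512825
0.030670468130945205
0.03225838587521723
the job is handed in; nothing more can be done
```

The code plate is loaded in the bag coder, with the clip sprung down onto it, and I handed the job in at about 8.3 s. No verdict was reported.

- **Press:** one fingertip held the tab down with about 8 N. I measured the clip at about 0.33 rad while the plate was still short of the beak, at about x = -43 mm. I then pressed about 2 mm further before pushing.
- **Push:** the other fingertip slid the plate under the beak until the push force jumped from about 3 N to 8.7 N at the end stop. I then backed off about 3 mm, released the clip slowly and lifted clear.
- **Last checks:**
  - The plate was at about x = -1 mm, within measuring error of home. It lay flat, its top 31–32 mm above the table.
  - The clip angle was about 0.25 rad, as expected when it rests on the plate.
  - The force on the tool was about 0, with the fingertips about 14 cm above the table.
- **Bystanders:** the tin, scoop and stamp looked undisturbed in the last picture, though I did not measure their positions again.

No check failed. The first move call was refused because some fields were missing from its rows; nothing moved then.

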